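Put the filament reels back on their own roller cradles

ROBOT

A 7-joint arm with a two-finger parallel gripper is mounted at the origin on the work surface. World frame = base frame: x ahead of the robot, y to its left, z up, the work surface at z = 0. Lengths are in m, angles in rad, forces in N, time in s.
With the tool pointing down it reaches from about 0.4 to 0.9 m from the base axis. Payload 5.6 kg.
Tool frame: the origin (TCP) lies midway between the tips of the shut fingers; the grasp point (between the pads) lies 19 mm behind it; y points along the fingers, z is the direction in which the jaws open and shut, and the axes are right-handed (so a half turn about y gives the same grasp; the last joint's range is limited). The gripper opens to 92 mm and grips with 3 to 60 N. Pads are 20 mm wide; open, the fingers measure 128 mm over their backs; the gripper's body (75 mm by 189 mm) begins 69 mm behind the grasp point.
Start: joints at [1.261, 0.468, -0.012, 1.603, 0.006, 1.071, -0.056], TCP at [0.171, -0.627, 0.215] pointing down, gripper open.
Joint ranges: [-2.53, 2.53], [-0.31, 2.02], [-1.57, 1.55], [0.28, 2.44], [-1.29, 4.43], [0.15, 1.84], [-2.92, 2.92]. Speed limits (rad/s): [2.57, 2.57, 3.14, 3.14, 3.14, 3.14, 3.14].

INTERFACE

Orientations are given as a 3x3 rotation matrix whose columns are the frame's x, y, z axes.
In Python, from station import env, effector, solver, viewer, workorder, search_frame, tip_of gives the robot as it stands. Calls block until the motion is done:
- env.reach(position, orientation): joint-space move of the TCP to a pose.
- env.movel(position, frame=None, rate=0.15): straight line of the TCP; frame=None keeps the orientation; rate is the mean speed in m/s.
- env.goto_joints(angles): joint-space move.
- effector.release() and effector.grasp(squeeze=None): open the fingers fully, or close them until they stop; squeeze is the grip in N (None keeps the last).
- env.pause(seconds).
- solver.inverse_kinematics(position, orientation): joint angles nearest the present ones, or None.
- env.sense(): the state.
- viewer.read_camera(name): name is "side" or "top"; returns (picture, depth): 400x640x3 uint8, red, green, blue; 400x640 float32, m along the optical axis (not along the pixel's ray), 0 where there is no reading.
- viewer.camera_info(name): a dict with "intrinsics" (3x3 intrinsics, pixels), "eye" and "rotation" of the camera in the world. Camera axes: x right, y up, looking along -z (the intrinsics and any distortion apply to the point x, -y, -z); pixel columns grow to the right and rows downward; lengths in m; the calibration is good to about 2 mm. A picture is of the moment at which its call begins. camera_info takes no time and is no camera call.
A pose or a line that the arm cannot do raises env.PlanningError and nothing moves.
- workorder.finish_job(): hands the job in, once; it reports no verdict.
Trained networks look in the newest picture that a camera, given by its name, has taken for a name from the list of things; names that differ only in an ending like _2 or _b are one class to them, and where a whole thing is asked for, a point or a joint stands for the part that bears it (a point fixed in the world has none). Each returns a list of dicts, best first, with "score" (0 to 1); they miss things now and then, are a little off and sometimes report something else, mostly with a low value. They report only what shows in the picture. A call takes as long as a camera call. They do not tell look-alikes from the thing itself.
- search_frame(camera, name): "at" ([x, y, z] in m, in world coordinates, good to about 4 mm: the middle of the surface that is visible of it).
- tip_of(camera, name): "at" ([x, y, z] in m, in world coordinates, good to about 4 mm: a listed point, or the origin of a listed thing).
The state is a dict: "t": time; "joint_positions": joint angles; "joint_velocities": joint speeds; "tau": joint torques, N m; "ee_pos": TCP position; "tcp_rot": TCP orientation; "wrist_force": force on the tool from outside, world axes, zero at the start; "moment": the same for the moment, N m; "gripper_width": finger opening in m.
Only numpy, scipy, OpenCV 4.12 (cv2) and the standard library are available. Lean on these libraries where they do the work, as an engineer would, in place of code of your own. Each camera call takes 0.05 s, during which the arm holds its last target.

TASK

The three filament reels beside the printer each stand on the wrong roller cradle, whose rollers are spaced too close or too wide for it. Move them so that the large reel stands on the large cradle, the medium reel on the medium cradle and the small reel on the small cradle, each settled on both rollers and near the middle of their length; the wooden stand is free for parking a reel meanwhile. Set the reels down without dropping them, never put one on the bare table, and leave the spray can, glue stick and power supply where they are.

Things in the scene. Friction and masses are not known exactly. Their poses are not given: they have to be found in the camera images.
- reel_large_center (a point): The large filament reel: a stiff white plastic reel full of black filament, its end clipped in, standing on its rims; diameter 140 mm, width over the two flanges 48 mm, about 450 g. The point is the centre of the reel, 70 mm under its top; y is its axle (level); x and z turn as it rolls. Starts on the small cradle. At rest this centre is 97 mm above the table on the large cradle, 106 mm on the small cradle, 104 mm on the wooden stand.
- reel_medium_center (a point): The medium filament reel: a stiff white plastic reel full of black filament, its end clipped in, standing on its rims; diameter 110 mm, width over the two flanges 44 mm, about 300 g. The point is the centre of the reel, 55 mm under its top; y is its axle (level); x and z turn as it rolls. Starts on the large cradle. At rest this centre is 84 mm above the table on the medium cradle, 78 mm on the large cradle, 87 mm on the wooden stand.
- reel_small_center (a point): The small filament reel: a stiff white plastic reel full of black filament, its end clipped in, standing on its rims; diameter 80 mm, width over the two flanges 40 mm, about 170 g. The point is the centre of the reel, 40 mm under its top; y is its axle (level); x and z turn as it rolls. Starts on the medium cradle. At rest this centre is 72 mm above the table on the small cradle, 64 mm on the medium cradle, 68 mm on the wooden stand.
- cradle_large: The large roller cradle: a grey plastic frame 124 mm long (x) by 102 mm wide (y), 44 mm high, stuck to the table, with two aluminium rollers (free-turning, 18 mm diameter, 88 mm long) that run along its y, their axes 90 mm apart and 32 mm above the table. Origin: middle of its underside, on the table; z up. A reel stands across the two rollers, its axle along the cradle's y, over the middle.
- cradle_medium: The medium roller cradle: a grey plastic frame 108 mm long (x) by 102 mm wide (y), 44 mm high, stuck to the table, with two aluminium rollers (free-turning, 18 mm diameter, 88 mm long) that run along its y, their axes 74 mm apart and 32 mm above the table. Origin: middle of its underside, on the table; z up. A reel stands across the two rollers, its axle along the cradle's y, over the middle.
- cradle_small: The small roller cradle: a grey plastic frame 90 mm long (x) by 102 mm wide (y), 44 mm high, stuck to the table, with two aluminium rollers (free-turning, 18 mm diameter, 88 mm long) that run along its y, their axes 56 mm apart and 32 mm above the table. Origin: middle of its underside, on the table; z up. A reel stands across the two rollers, its axle along the cradle's y, over the middle.
- wood_stand: The spare stand, home-made of light wood, empty at the start: base 112 by 112 mm, stuck to the table, two end boards 46 mm high and two fixed wooden dowels (18 mm diameter) along its y, 66 mm apart, axes 32 mm above the table. Any reel can stand on it, axle along the stand's y. Origin: middle of its underside, on the table; z up.
- spray_can: A brass-coloured spray can with a white cap, 52 mm diameter, 174 mm high; loose, not part of the job. Origin: middle of its underside.
- glue_stick: A glue stick standing upright, yellow cap, 28 mm diameter, 92 mm high; loose, not part of the job. Origin: middle of its underside.
- power_supply: A bare metal power supply with a fan grille on top, 140 x 150 x 86 mm; loose, not part of the job. Origin: middle of its underside.
Not all that is in view belongs to the job. Leave any purple look-alike of the part that bears reel_small_center alone.

How it is judged:
By the outcome, as a careful person would: the job done as asked, in the order asked, and still so for the second after the job is handed in, with the robot touching nothing.
It also fails if it takes over 109 s, if anything falls off the work surface, if the arm or the gripper's body presses on something with over 40 N, if the wrist force passes 120 N, or if a joint passes its speed limit or range.

## Working session

There is one attempt and no reset: what is moved stays moved. The work goes in short steps, each a Python script; the robot and the scene stay as the last script left them, time stands still between calls to the robot, and variables do not carry over. Pictures are saved under pics/ and viewed, and the job is handed in when it is done.

```bash
ls; mkdir -p pics
python3 - <<'E'
from station import env, effector, solver, viewer, workorder, search_frame, tip_of
import cv2, numpy as np
s=env.sense(); print(s['t'],s['ee_pos'],s['tcp_rot'],s['gripper_width'])
for c in ['top','side']:
    p,d=viewer.read_camera(c); cv2.imwrite(f'pics/{c}0.png',p[:,:,::-1]); np.save(f'pics/{c}0.npy',d)
    i=viewer.camera_info(c); print(c,i)
    for n in ['reel_large_center','reel_medium_center','reel_small_center','cradle_large','cradle_medium','cradle_small','wood_stand','spray_can','glue_stick','power_supply']:
        print(n,[(np.round(r['at'],3).tolist(),round(r['score'],2)) for r in tip_of(c,n)])
print(env.sense()['t'])
E
```

```text
pics
0.0 [ 0.17114142 -0.62647611  0.2136841 ] [[-9.64637558e-01 -5.87699737e-04  2.63579280e-01]
 [-2.63579892e-01  1.58119644e-03 -9.64636273e-01]
 [ 1.50145866e-04 -9.99998577e-01 -1.68018730e-03]] 0.09210572222420733
top {'intrinsics': array([[415.08214779,   0.        , 322.90318934],
       [  0.        , 415.08214779, 204.94654297],
       [  0.        ,   0.        ,   1.        ]]), 'eye': array([0.47385041, 0.01514666, 1.03663838]), 'rotation': array([[ 0.00506879,  0.9978991 , -0.06458872],
       [-0.99971394,  0.00656656,  0.02299818],
       [ 0.02337398,  0.06445367,  0.99764692]])}
reel_large_center [([0.454, 0.358, 0.106], 0.87)]
reel_medium_center [([0.573, 0.107, 0.074], 0.63)]
reel_small_center [([0.31, -0.281, 0.045], 0.63), ([0.446, -0.343, 0.065], 0.55)]
cradle_large [([0.573, 0.111, 0.003], 0.6)]
cradle_medium []
cradle_small [([0.461, 0.35, -0.002], 0.94)]
wood_stand [([0.551, -0.105, 0.001], 0.8)]
spray_can [([0.722, -0.196, 0.002], 0.75)]
glue_stick [([0.729, -0.017, 0.002], 0.78)]
power_supply [([0.75, 0.258, -0.002], 0.7), ([0.458, 0.35, -0.002], 0.39)]
s
[... 338 characters left out ...]
   [-0.01706294,  0.67828657,  0.73459934]])}
reel_large_center [([0.459, 0.354, 0.108], 0.74)]
reel_medium_center [([0.449, -0.34, 0.067], 0.16)]
reel_small_center [([0.451, -0.339, 0.068], 0.93), ([0.573, 0.111, -0.001], 0.66), ([0.307, -0.28, 0.039], 0.61)]
cradle_large [([0.572, 0.11, -0.001], 0.74)]
cradle_medium [([0.452, -0.334, -0.002], 0.94), ([0.753, 0.256, -0.002], 0.41)]
cradle_small [([0.458, 0.345, -0.0], 0.75)]
wood_stand [([0.551, -0.11, 0.004], 0.92), ([0.728, -0.199, 0.001], 0.17)]
spray_can [([0.731, -0.197, -0.004], 0.77)]
glue_stick [([0.723, -0.016, -0.006], 0.65)]
power_supply [([0.75, 0.254, 0.001], 0.86), ([0.459, 0.35, -0.0], 0.22), ([0.555, -0.108, 0.0], 0.19)]
1.1
```

View pics/top0.png

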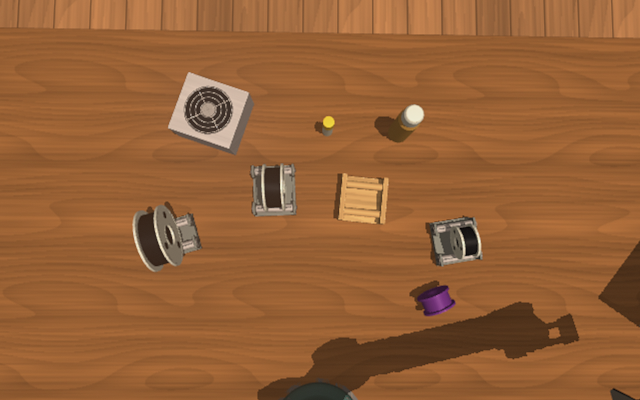

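View pics/side0.png

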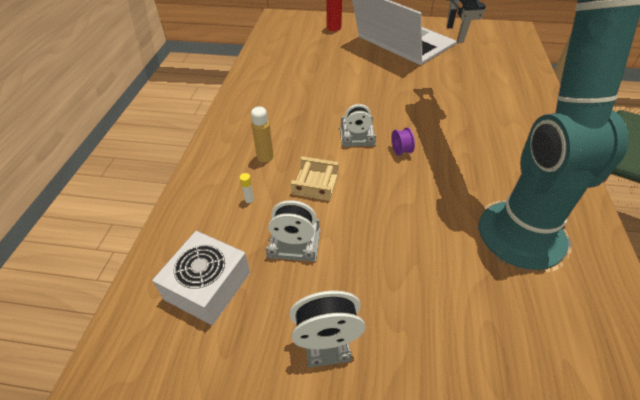

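Top view: large reel (158,237) on the small cradle, medium (273,187) on the large cradle, small black-filled reel (465,241) on the medium cradle, and the empty stand at (362,198). The purple look-alike at (436,300) is lying on the table, so it stays where it is. Next I'll measure positions and yaws from the depth data.

```bash
cat > h.py <<'E'
from station import env, effector, solver, viewer, workorder, search_frame, tip_of
import cv2, numpy as np
def cloud(c,d=None):
    if d is None: _,d=viewer.read_camera(c)
    i=viewer.camera_info(c);K=i['intrinsics']
    v,u=np.mgrid[:400,:640]
    p=np.stack([(u-K[0,2])/K[0,0]*d,-(v-K[1,2])/K[1,1]*d,-d],-1)
    P=p@i['rotation'].T+i['eye']; P[d<=0]=np.nan
    return P
def rect(P,c,r,z0,z1):
    q=P.reshape(-1,3); q=q[np.isfinite(q).all(1)]
    m=(np.hypot(q[:,0]-c[0],q[:,1]-c[1])<r)&(q[:,2]>z0)&(q[:,2]<z1); q=q[m]
    if len(q)<8: return None
    (x,y),(w,h),a=cv2.minAreaRect((q[:,:2]*1000).astype(np.float32))
    a=(a+45)%90-45 if True else a
    return len(q),np.round([x,y,w,h,a],1),np.round(q[:,2].max(),3)
E
python3 - <<'E'
from h import *
T=cloud('top',np.load('pics/top0.npy'));S=cloud('side',np.load('pics/side0.npy'))
for n,c,r,zt in [('large',(.457,.354),.1,.075),('med',(.573,.109),.09,.06),('small',(.45,-.34),.085,.052)]:
    for nm,P in [('top',T),('side',S),('both',np.concatenate([T,S]))]:
        print(n,nm,'reel',rect(P,c,r,zt,.2),'cradle',rect(P,c,.09,.012,.047))
for nm,P in [('top',T),('side',S),('both',np.concatenate([T,S]))]:
    print('stand',nm,rect(P,(.551,-.107),.09,.012,.06))
for c,roi in [('top',(120,140,380,150))]:
    im=cv2.imread('pics/top0.png'); x,y,w,h=roi
    cv2.imwrite('pics/crop0.png',cv2.resize(im[y:y+h,x:x+w],None,fx=2.1,fy=2.1,interpolation=cv2.INTER_CUBIC))
    im=cv2.imread('pics/side0.png')
    cv2.imwrite('pics/crop1.png',cv2.resize(im[90:370,240:430],None,fx=2.1,fy=2.1,interpolation=cv2.INTER_CUBIC))
E
```

```text
large top reel (2227, array([460.2, 357.1, 140.1,  51.4,  17. ]), np.float64(0.177)) cradle (389, array([472.2, 318.4,  85.2,  39.9,  16.6]), np.float64(0.047))
large side reel (3095, array([457.3, 356.1, 138.8,  51.6,  16.9]), np.float64(0.177)) cradle (513, array([446.9, 389.7,  85.4,  29.7,  14.8]), np.float64(0.047))
large both reel (5322, array([459.1, 356.6, 142.5,  51.6,  16.9]), np.float64(0.177)) cradle (902, array([460.4, 351.4,  85.3, 111.3,  18.7]), np.float64(0.047))
med top reel (940, array([577.3, 107.5, 107.3,  45.6,   2.5]), np.float64(0.136)) cradle (634, array([577.8, 113.5, 119.5, 108.5,   3.1]), np.float64(0.047))
med side reel (1281, array([575.2, 106.4, 109.1,  49.8,   2.2]), np.float64(0.133)) cradle (676, array([574.9, 114.6, 118.4, 107.6,   3. ]), np.float64(0.047))
med both reel (2221, array([575.8, 106.5, 110.3,  49.8,   2.2]), np.float64(0.136)) cradle (1310, array([576.7, 113.8, 121.8, 109.4,   3. ]), np.float64(0.047))
small top reel (743, array([ 455.2, -339.8,   79. ,   43.6,    8.6]), np.float64(0.107)) cradle (697, array([ 454.2, -330.5,  102.6,  108. ,    9.5]), np.float64(0.047))
small side reel (444, array([ 453. , -342. ,   79.1,   48.4,    9. ]), np.float64(0.104)) cradle (447, array([ 451. , -329.7,  103.5,  110.5,    9.3]), np.float64(0.047))
small both reel (1187, array([ 454.2, -341.6,   81.7,   48.4,    8.8]), np.float64(0.107)) cradle (1144, array([ 452.3, -329.6,  106.1,  110.6,    9.3]), np.float64(0.047))
stand top (1539, array([ 555.8, -103.2,  113.2,  112.1,   -5. ]), np.float64(0.051))
stand side (1089, array([ 552.8, -104.9,  117.9,  111.5,   -5.2]), np.float64(0.048))
stand both (2628, array([ 554.2, -104.8,  117.8,  114.8,   -4.9]), np.float64(0.051))
```

```bash
ls pics
```

```text
crop0.png
crop1.png
side0.npy
side0.png
top0.npy
top0.png
```

View pics/crop0.png

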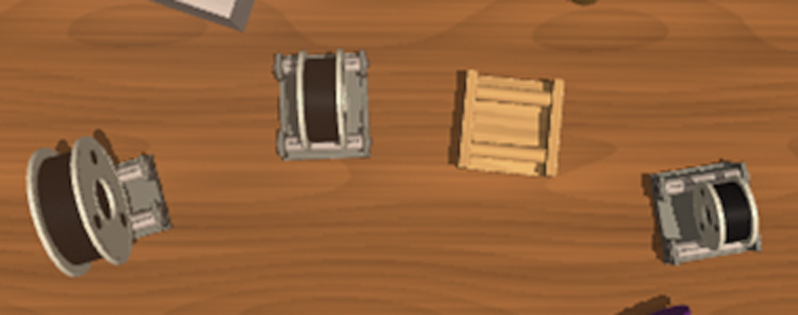

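```bash
cat >> h.py <<'E'
def R(deg):
    a=np.radians(deg); return np.array([[-np.cos(a),0,np.sin(a)],[-np.sin(a),0,-np.cos(a)],[0,-1,0.]])
ZT=0.30
def pick(xy,yaw,h,g,squeeze):
    """h: reel centre height; g: grasp point above centre"""
    o=R(yaw); z=h+g-0.019
    env.reach([*xy,ZT],o); env.movel([*xy,z+0.05],o,rate=0.25); env.movel([*xy,z],o,rate=0.08)
    effector.grasp(squeeze); s=env.sense(); print('grasped w',s['gripper_width'],'t',s['t'],'F',np.round(s['wrist_force'],1))
    env.movel([*xy,z+0.03],o,rate=0.08); env.movel([*xy,ZT],o,rate=0.2); env.pause(.2)
    s=env.sense(); print('lifted w',s['gripper_width'],'t',s['t'],'F',np.round(s['wrist_force'],1))
def carry(xy,yaw):
    env.reach([*xy,ZT],R(yaw))
    s=env.sense(); print('over w',s['gripper_width'],'t',s['t'],s['ee_pos'])
def place(xy,yaw,h,g):
    o=R(yaw); z=h+g-0.019
    env.movel([*xy,z+0.03],o,rate=0.2); env.movel([*xy,z+0.006],o,rate=0.05); env.pause(.2)
    f0=env.sense()['wrist_force'][2]; 
    for k in range(10):
        zz=z+0.005-0.001*k; env.movel([*xy,zz],o,rate=0.03)
        f=env.sense()['wrist_force'][2]
        print(round(zz-z,4),round(f-f0,2),end='; ')
        if f-f0>1.5: break
    print('F',np.round(env.sense()['wrist_force'],1))
    effector.release(); env.pause(.2)
    env.movel([*xy,z+0.05],o,rate=0.12); env.movel([*xy,ZT],o,rate=0.3)
    s=env.sense(); print('placed t',s['t'])
def shot(n):
    for c in ['top','side']:
        p,d=viewer.read_camera(c); cv2.imwrite(f'pics/{c}{n}.png',p[:,:,::-1]); np.save(f'pics/{c}{n}.npy',d)
    a=cv2.imread(f'pics/top{n}.png')[60:330,100:520]; b=cv2.imread(f'pics/side{n}.png')[60:400,120:480]
    h=400; a=cv2.resize(a,(int(a.shape[1]*270/a.shape[0]),270)); b=cv2.resize(b,(int(b.shape[1]*270/b.shape[0]),270))
    cv2.imwrite(f'pics/both{n}.png',np.hstack([a,b]))
E
python3 - <<'E'
from h import *
for n,xy,yaw in [('m',(.576,.107),2.5),('st',(.5535,-.105),-5),('l',(.4585,.3565),17),('s',(.4535,-.3405),9)]:
    for z in (.09,.3): print(n,z,solver.inverse_kinematics([*xy,z],R(yaw)))
E
```

```text
m 0.09 [ 0.17396313  0.59058086 -0.54756865  1.82882596  0.40203753  0.83437163
 -2.10019539]
m 0.3 [ 0.4000977   0.41985328 -0.85117001  1.62523519  0.32925246  1.24722315
 -2.04120992]
st 0.09 [ 0.32783319  0.50224708 -0.25337418  1.89903555  0.17576489  0.76163291
 -1.68123807]
st 0.3 [ 0.44941174  0.27705773 -0.39191911  1.69872195  0.1128641   1.18808878
 -1.62933561]
l 0.09 [-0.08670511  0.69792507 -0.86320342  1.82800111  0.65580348  0.92870538
 -2.52303139]
l 0.3 [-0.70907938  0.27631485 -0.01165399  1.67842096  0.0034289   1.18687671
 -1.99566602]
s 0.09 [ 0.67402066  0.49385581 -0.11293047  1.89758421  0.07808401  0.75433786
 -0.89618358]
s 0.3 [ 0.69917582  0.25890442 -0.13852373  1.70360836  0.03821687  1.18170852
 -0.86300712]
```

The crop shows the stand's two dowels running left–right along y, with the reel axles aligned the same way. The small reel in the medium cradle is black-filled, so it is the real one. First move: medium reel to the stand.

Run:
```python
from h import *
pick((.576,.107),2.5,.078,.027,25)
carry((.5535,-.105),-5)
place((.5535,-.105),-5,.087,.027)
shot(1)
```

```text
grasped w 0.04410293264182119 t 6.425 F [ 0.4 -1.   1.4]
lifted w 0.04369327691418524 t 8.2167 F [ 1.  -0.3 -2.4]
over w 0.04382515355886762 t 9.075 [ 0.55379434 -0.10288077  0.30022105]
0.005 -0.99; 0.004 0.42; 0.003 -0.58; 0.002 0.56; 0.001 2.29; F [ 0.3  0.6 -0. ]
placed t 14.4417
```

View pics/both1.png

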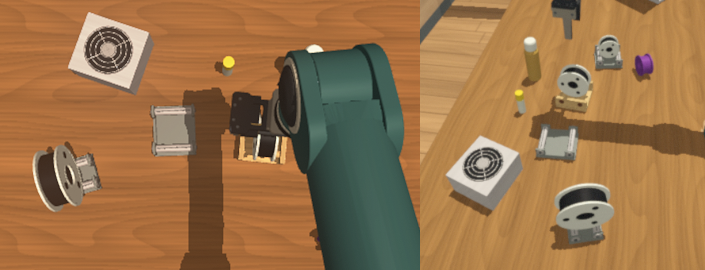

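The medium reel stands on the stand, and the large cradle is empty. I'll re-measure that cradle, then move the large reel.

Run:
```python
from h import *
T=cloud('top',np.load('pics/top1.npy'));S=cloud('side',np.load('pics/side1.npy'))
for nm,P in [('top',T),('side',S)]:
    print(nm,rect(P,(.5755,.113),.09,.02,.06), rect(P,(.5535,-.105),.09,.065,.16))
print(tip_of('top','cradle_large')[:1],tip_of('side','cradle_large')[:1])
```

```text
top (781, array([577.4, 113.5, 118.8, 108.7,   3.1]), np.float64(0.047)) (552, array([ 553.2, -102.2,   45.2,  103.7,   -4.8]), np.float64(0.143))
side (703, array([574.6, 113.6, 118.6, 107.6,   2.4]), np.float64(0.046)) (1124, array([ 553.5, -102.5,   50.8,  109.9,   -5.1]), np.float64(0.142))
[{'at': [0.5747, 0.1115, 0.0033], 'score': 0.69}] [{'at': [0.5735, 0.1076, -0.0004], 'score': 0.59}]
```

Run:
```python
from h import *
pick((.4585,.3565),17,.106,.033,35)
carry((.5757,.1125),3)
place((.5757,.1125),3,.097,.033)
shot(2)
P=cloud('side',np.load('pics/side2.npy'))
T=cloud('top',np.load('pics/top2.npy'))
for p in (T,P): print(rect(p,(.5755,.113),.09,.07,.2),rect(p,(.460,.351),.08,.02,.06))
```

```text
grasped w 0.047819115071592345 t 18.5333 F [ 0.9 -0.  -0.1]
lifted w 0.047815824868074536 t 20.1583 F [-1.5  0.6 -5.3]
over w 0.047840395207773195 t 21.2083 [0.57484911 0.11467269 0.30025643]
0.005 -0.08; 0.004 0.1; 0.003 0.46; 0.002 0.12; 0.001 -0.12; 0.0 1.69; F [ 0.1 -0.5 -3.1]
placed t 26.65
None (841, array([462.7, 350.9,  85.9, 107.4,  16.8]), np.float64(0.048))
(2195, array([574.5, 113.2, 139. ,  53.9,   3.2]), np.float64(0.166)) (1102, array([458.3, 351.5,  86. , 107.7,  16.6]), np.float64(0.045))
```

View pics/both2.png

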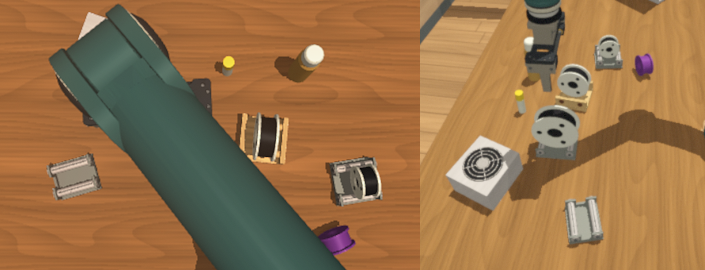

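The large reel is on the large cradle (top at 0.166 m, centred), and the small cradle is empty. Next, the small black reel at (465,241) in the original top image; the purple one stays.

Run:
```python
from h import *
pick((.4537,-.3405),9,.064,.020,20)
carry((.4602,.3512),16.8)
place((.4602,.3512),16.8,.072,.020)
shot(3)
P=cloud('side',np.load('pics/side3.npy'))
T=cloud('top',np.load('pics/top3.npy'))
for p in (T,P): print(rect(p,(.5755,.113),.09,.07,.2),rect(p,(.4602,.3512),.08,.055,.2),rect(p,(.4525,-.331),.09,.02,.06),rect(p,(.5535,-.105),.09,.065,.16))
```

```text
grasped w 0.040337296256642084 t 30.9667 F [-0.8 -1.8  3. ]
lifted w 0.0398536646797313 t 32.8667 F [ 0.3  0.6 -0.3]
over w 0.03973994022601972 t 35.325 [0.46110991 0.35022516 0.29982943]
0.005 0.19; 0.004 0.69; 0.003 0.38; 0.002 -0.47; 0.001 0.33; 0.0 4.71; F [-0.2 -1.7  2.7]
placed t 41.1833
(1428, array([576.2, 114.5, 137.7,  49.2,   2.6]), np.float64(0.169)) (777, array([461.3, 351.7,  79.4,  42.9,  15.1]), np.float64(0.115)) (809, array([ 454.6, -331. ,  102.4,  107.8,   10. ]), np.float64(0.048)) (995, array([ 555.8, -102.6,   45.9,  108.9,   -4.8]), np.float64(0.144))
(1585, array([589.4, 114.8, 110.6,  52.4,   2.4]), np.float64(0.167)) (1131, array([458.4, 351. ,  79.9,  43.8,  16.7]), np.float64(0.112)) (179, array([ 428.4, -334.8,   56.5,  106.1,    9.4]), np.float64(0.045)) None
```

View pics/both3.png

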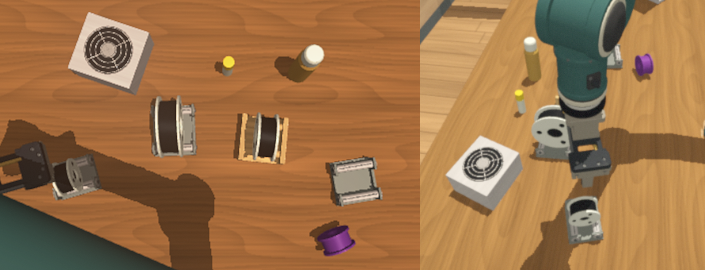

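The small reel is on the small cradle, top at about 0.113 m. The last transfer is the medium reel from the stand to the medium cradle, then I retreat and check.

Run:
```python
from h import *
pick((.5538,-.1025),-5,.087,.027,25)
carry((.4528,-.3308),9.5)
place((.4528,-.3308),9.5,.084,.027)
env.goto_joints([1.5, 0.2, -0.012, 1.603, 0.006, 1.071, -0.056])
env.pause(.5)
shot(4)
P=cloud('side',np.load('pics/side4.npy'))
T=cloud('top',np.load('pics/top4.npy'))
for p in (T,P): print(rect(p,(.5755,.113),.09,.07,.2),rect(p,(.4602,.3512),.08,.055,.2),rect(p,(.4528,-.331),.09,.055,.2),rect(p,(.5535,-.105),.09,.02,.16))
for c in ['top','side']:
    for n in ['reel_large_center','reel_medium_center','reel_small_center','spray_can','glue_stick','power_supply']:
        print(c,n,[(np.round(r['at'],3).tolist(),round(r['score'],2)) for r in tip_of(c,n)])
s=env.sense();print(s['t'],s['ee_pos'])
```

```text
grasped w 0.04372606073454149 t 45.3 F [-0.2 -0.9  0.8]
lifted w 0.043899237848093756 t 47.05 F [-0.4 -0.2 -2.5]
over w 0.04405467841680324 t 48.0333 [ 0.45342944 -0.32935259  0.30013357]
0.005 0.74; 0.004 0.15; 0.003 0.88; 0.002 0.91; 0.001 5.37; F [-3.4 -1.   2.4]
placed t 53.425
(1430, array([576.2, 114.6, 137.6,  49.7,   2.7]), np.float64(0.17)) (829, array([461.7, 352.1,  79. ,  42.6,  16.5]), np.float64(0.116)) (1376, array([ 453.4, -328.8,  108.1,   47.4,   10.2]), np.float64(0.142)) (1077, array([ 556.1, -103.3,  113.4,  112.1,   -5.3]), np.float64(0.051))
(2196, array([574.7, 114.2, 139.4,  52.2,   2.7]), np.float64(0.167)) (1136, array([458. , 351.7,  79.9,  43.8,  17.2]), np.float64(0.113)) (968, array([ 451.2, -330.1,  109.7,   54.5,    9. ]), np.float64(0.139)) (912, array([ 553.3, -103.8,  116.1,  111.9,   -5.2]), np.float64(0.048))
top reel_large_center [([0.57, 0.111, 0.096], 0.93)]
top reel_medium_center [([0.451, -0.328, 0.081], 0.67)]
top reel_small_center [([0.457, 0.35, 0.073], 0.78), ([0.308, -0.283, 0.046], 0.62)]
top spray_can [([0.725, -0.196, 0.001], 0.97), ([0.726, -0.016, 0.002], 0.26)]
top glue_stick [([0.726, -0.018, 0.002], 0.78)]
top power_supply [([0.752, 0.259, -0.003], 0.79)]
side reel_large_center [([0.575, 0.112, 0.101], 0.7)]
side reel_medium_center [([0.752, 0.255, -0.003], 0.74), ([0.449, -0.329, 0.085], 0.68)]
side reel_small_center [([0.31, -0.281, 0.038], 0.96), ([0.458, 0.35, 0.073], 0.64)]
side spray_can [([0.728, -0.196, -0.002], 0.96)]
side glue_stick [([0.723, -0.02, -0.004], 0.49)]
side power_supply [([0.754, 0.255, -0.002], 0.78)]
56.5917 [ 0.01835678 -0.65078062  0.38937397]
```

View pics/both4.png

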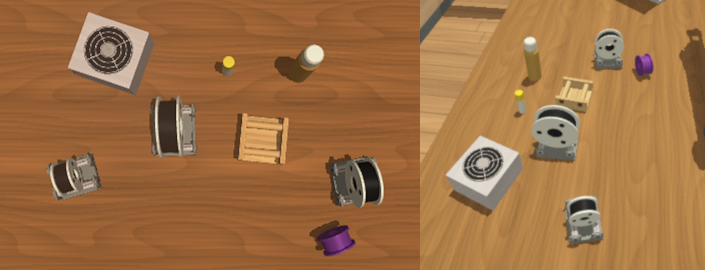

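All three reels are on their own cradles, within about 2–3 mm of centre and at the heights given for a settled reel. The other objects haven't moved. I'm handing the job in.

Run:
```python
from h import *
workorder.finish_job()
```

```text
the job is handed in; nothing more can be done
```

All three reels now stand on their own cradles, and I handed the job in at about 57 s of the 109 s allowed. The medium reel was parked on the wooden stand first. Then the large reel went to the large cradle, the small one to the small cradle, and the medium one from the stand to the medium cradle. Each reel was lowered in 1 mm steps until the wrist force showed contact, then released.

**Final checks:**

| Reel | Top height, top / side camera (m) | Expected top if settled (m) | Along the rollers |
|---|---|---|---|
| Large | 0.170 / 0.167 | 0.167 | within about 3 mm of the middle |
| Medium | 0.142 / 0.139 | 0.139 | within about 3 mm of the middle |
| Small | 0.116 / 0.113 | 0.112 | within about 3 mm of the middle |

- **Other objects:** The spray can, glue stick, power supply and purple look-alike are where they started, to within the 4 mm or so the cameras can measure. The stand is empty again.
- **Disagreements:** The two cameras differ by 2–4 mm in x and about 3 mm in height, so I averaged x for the placing points. In the last side picture the network reported the power supply as its best match for the medium reel. Its second match, the top camera and the depth data all put the reel on its cradle. It also reports the purple reel as a small reel, as expected.
- **Not checked:** I took no picture after handing in.

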